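# Prime the dosing syringe and poise it over the open sample bottle

## Robot

A 6-joint arm with a two-finger parallel gripper is mounted at the origin on the work surface. World frame = base frame: x ahead of the robot, y to its left, z up, the work surface at z = 0. Lengths are in m, angles in rad, forces in N, time in s.
With the tool pointing down it reaches from about 0.375 to 0.9 m from the base axis. Payload 3.1 kg.
Tool frame: the origin (TCP) lies on the centre line of the jaws, within the pads' length; the fingertips stand 14 mm ahead of it and the grasp point (between the pads) lies 5 mm behind it; y points along the fingers, z is the direction in which the jaws open and shut, and the axes are right-handed (so a half turn about y gives the same grasp; the last joint's range is limited). The gripper opens to 87 mm and grips with 3 to 60 N. Pads are 19 mm wide; open, the fingers measure 117 mm over their backs; the gripper's body (75 mm by 190 mm) begins 51 mm behind the grasp point.
Start: joints at [1.133, 0.527, 1.433, -0, 1.181, -0.178], TCP at [0.161, 0.604, 0.237] pointing down, gripper open.
Joint ranges: [-3.08, 3.08], [-0.75, 2.2], [0.22, 2.44], [-1.43, 4.57], [0, 2.65], [-2.85, 2.85]. Speed limits (rad/s): [2.79, 2.79, 3.14, 3.14, 3.14, 3.14].

## Interface

Orientations are given as a unit quaternion [x, y, z, w].
In Python, from rig import robot, vision gives the robot as it stands.
- The arm moves only by the shell command python3 -m crank 'ROWS' [FORCE]. ROWS is JSON, a list of rows, each a list of 7 numbers: the shift along the tool's x, y, z as a fraction of full scale, then the turn, a rotation vector about the tool's x, y, z as a fraction of full scale, then the gripper command: -1 is shut, 1 is fully open, values between are in proportion. In form: [[x, y, z, wx, wy, wz, grip], ...]. A call has 1 to 10 rows; each row is the pose to reach, as a shift and turn from the pose commanded when the call began, along the tool's axes at that moment, turning the shorter way round; what a row does not reach only later rows make up. Full scale, the value 1, is 50 cm for a shift and pi rad for a turn. A row lasts 1/8 s, in which the tool goes at most 62.5 mm and 10.7 degrees, less where a joint would pass 70% of its speed; a pose out of reach is approached as far as the arm can. A call with a number of a shift or a turn outside -1 to 1 is refused whole. A call with a gripper value outside its range is refused whole. The fingers move at their own pace and stop on an object; FORCE is the grip in N (left out, the last holds). Time passes only in rows, so rows that repeat a pose let the fingers close. It gives the time, the measured TCP pose, the force and the opening at its end, in the units of the state.
- robot.get_obs(): the state, without advancing time (a new reading comes with each control period).
- vision.camera(name): name is "side" or "top"; returns the picture (420x560x3 uint8, blue, green, red); there is no depth.
- vision.camera_info(name): a dict with "vfov" (degrees; the focal length in pixels is half the picture's height over the tangent of half this angle, whatever the lens; pixels are square), "cx", "cy" (the principal point, pixels), "world_from_camera" (4x4, takes a point from camera to world coordinates). Camera axes: x right, y up, looking along -z (the intrinsics and any distortion apply to the point x, -y, -z); pixel columns grow to the right and rows downward; lengths in m; the calibration is good to about 2 mm. A picture is of the moment at which its call begins. camera_info takes no time and is no camera call.
- robot.hand_in(): hands the job in, once; it reports no verdict.
The state is a dict: "time": time; "q": joint angles; "joint_velocities": joint speeds; "joint_torque": joint torques, N m; "position": TCP position; "tool_rot": TCP orientation; "ft_force": force on the tool from outside, world axes, zero at the start; "moment": the same for the moment, N m; "grip_width": finger opening in m.
Only numpy, scipy, OpenCV 4.12 (cv2) and the standard library are available. Lean on these libraries where they do the work, as an engineer would, in place of code of your own. Each camera call takes 0.05 s, during which the arm holds its last target.

## Task

Prime the dosing syringe while it stands in its stand: push its sprung plunger head fully down to the stop, hold it there a moment, and let it spring back up. Then pick the syringe up by its collar, lift its nozzle higher than the cardboard carton, carry it across to the crate, and finish still holding it upright and still, with the nozzle hovering about a centimetre straight above the middle of the mouth of the one uncapped bottle, the plunger up. The nozzle must never touch that bottle, and everything else stays where it is.

Things in the scene. Friction and masses are not known exactly. Their poses are not given: they have to be found in the camera images.
- syringe_collar (a point): Grasp point of the upright dosing syringe, on its axis (z up), in its dark ribbed collar: 28 mm diameter, from 23 mm below to 17 mm above this point. The flange under it (38 mm diameter, 5 mm thick) rests on the stand's plate, whose top is 28 mm below this point. Round: any yaw of the grasp will do. About 0.13 kg; lifts straight up out of the stand.
- syringe_tip (a point): End of the syringe's thin nozzle (5 mm diameter), on its axis, 118 mm below the grasp point; z along the syringe, towards the plunger. Above the nozzle is a milky white barrel, 24 mm diameter.
- plunger_top (a point): Centre of the flat top of the syringe's black plunger head, 24 mm diameter and 6 mm thick, when up 18 mm above the collar's upper end and 35 mm above the grasp point. Press it straight down.
- plunger (a joint): Stroke of the plunger in m: 0 up, 0.012 fully down at its stop. Its spring takes about 2 N at the top and 6 N at the stop, and pushes it up again when let go.
- stand: Fixed grey stand for the syringe: foot and plate 90 x 90 mm on four thin posts, plate top 115 mm above the work surface, origin under its centre. The syringe hangs through the plate's 28 mm hole, its nozzle 90 mm below the plate's top. It is on the left or on the right of the carton.
- crate: Fixed white open crate 140 x 140 mm, 45 mm high, with four cells; origin under its centre. It holds four square milky plastic bottles, 46 mm wide, in cells 68 mm apart. It is on the other side of the carton from the stand.
- bottle_mouth (a point): Centre of the rim of the uncapped bottle's mouth (z up): open neck 29 mm outside, 24 mm inside, 84 mm above the work surface. The bottle is loose in one of the crate's cells.
- capped_bottle1: Bottle like the open one, with a white screw cap 35 mm diameter, 85 mm tall in all; origin under its centre (5 mm above the work surface). Loose, leave it.
- capped_bottle2: A second capped bottle, the same.
- capped_bottle3: A third capped bottle, the same.
- open_bottle: The uncapped bottle, 79 mm tall; origin under its centre.
- carton: Cardboard carton 130 x 70 x 120 mm high between stand and crate, long side along its x; origin under its centre. Leave it.
- funnel: Milky plastic funnel standing mouth down, 70 mm diameter, 75 mm tall; origin under its centre. Leave it.
- jar: Clear jar with lid, 68 mm diameter, 70 mm tall; origin under its centre. Leave it.
- spare_barrel: Spare syringe barrel lying along its x, about 115 mm long, 36 mm wide and 28 mm high; origin under its middle. Leave it.
Mind the look-alikes: they are no part of the job. Leave any orange or yellow look-alike of the part that bears syringe_collar alone.

How it is judged:
By the outcome, as a careful person would: the job done as asked, in the order asked, and still so for the second after the job is handed in, while the arm keeps its last pose, push and grip.
It also fails if it takes over 54 s, if anything falls off the work surface, if the arm or the gripper's body presses on something with over 40 N, if the wrist force passes 120 N, or if a joint passes its speed limit or range.

## Working session

There is one attempt and no reset: what is moved stays moved. The work goes in short steps, Python scripts to look and compute and a shell command to move; the robot and the scene stay as the last step left them, time stands still between calls to the robot, and variables do not carry over. Pictures are saved under pics/ and viewed, and the job is handed in when it is done.

```bash
ls; mkdir -p pics
python3 - <<'E'
from rig import robot, vision
import cv2
for n in ("side","top"):
    cv2.imwrite(f"pics/{n}0.png",vision.camera(n)); print(n,vision.camera_info(n))
print(robot.get_obs())
E
```

```text
pics
side {'vfov': 52.53365704412527, 'cx': 281.52634270029137, 'cy': 211.33515843750956, 'world_from_camera': array([[-0.81368848,  0.38305546, -0.43724086,  0.16935862],
       [-0.58119885, -0.55020789,  0.59956582,  0.54274687],
       [-0.01090641,  0.74198369,  0.67032921,  0.72686608],
       [ 0.        ,  0.        ,  0.        ,  1.        ]])}
top {'vfov': 53.81058516272666, 'cx': 280.0878294200262, 'cy': 210.81214973700565, 'world_from_camera': array([[ 0.02868368,  0.99367597, -0.10856016,  0.46476601],
       [-0.99935956,  0.03083198,  0.0181622 ,  0.03243702],
       [ 0.02139447,  0.10796967,  0.99392395,  1.11650975],
       [ 0.        ,  0.        ,  0.        ,  1.        ]])}
{'time': 0.1, 'q': array([ 1.13249331e+00,  5.28354018e-01,  1.43377346e+00, -1.67338462e-05,
        1.18137146e+00, -1.78484499e-01]), 'joint_velocities': array([ 0.00013405, -0.00256153, -0.00229749,  0.00022782, -0.001018  ,
        0.00073566]), 'joint_torque': array([-5.65749542e-04, -4.40984344e+01, -1.77150285e+01,  6.34594518e-02,
        5.34219830e-02, -4.61208356e-05]), 'position': array([0.1602632 , 0.60345759, 0.23568146]), 'tool_rot': array([ 0.70179226, -0.09179864,  0.09139993, -0.70050459]), 'ft_force': array([ 2.34836774e-04,  4.31389100e-01, -5.84359977e-01]), 'moment': array([-0.02243074, -0.07384376, -0.08920911]), 'grip_width': 0.08720944275773254}
```

View pics/side0.png

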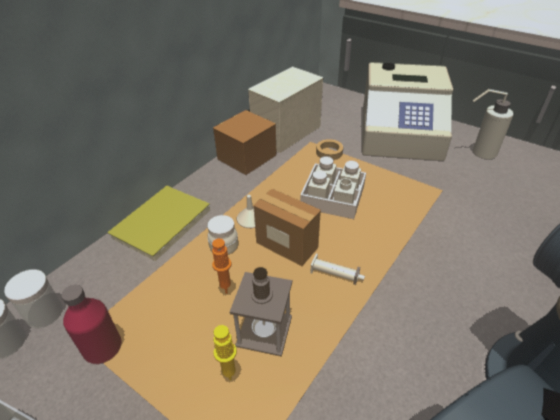

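View pics/top0.png

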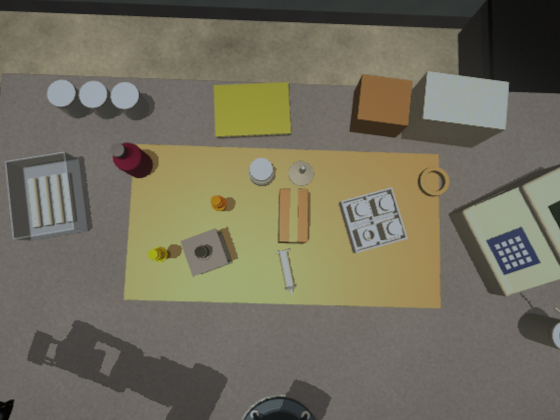

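The stand is at about (206,252) in the top view, the carton at (293,215) and the crate at (374,220). The open bottle looks like the lower-left one, at about (368,235). I'll zoom in to measure.

Run:
```python
import cv2,numpy as np
t=cv2.imread("pics/top0.png");s=cv2.imread("pics/side0.png")
def z(im,x0,y0,w,h,k): return cv2.resize(im[y0:y0+h,x0:x0+w],None,fx=k,fy=k,interpolation=cv2.INTER_CUBIC)
a=np.hstack([z(t,170,220,80,70,5),z(t,335,185,80,70,5)]);cv2.imwrite("pics/zt.png",a)
b=np.hstack([z(s,225,260,80,100,5),z(s,295,150,80,100,5)]);cv2.imwrite("pics/zs.png",b)
```

```text
(no output)
```

View pics/zt.png

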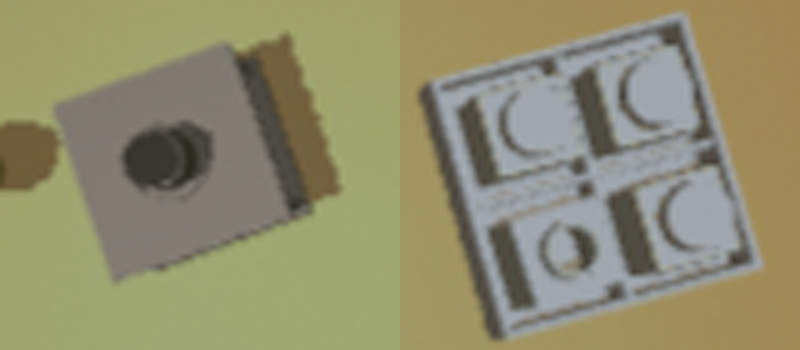

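View pics/zs.png

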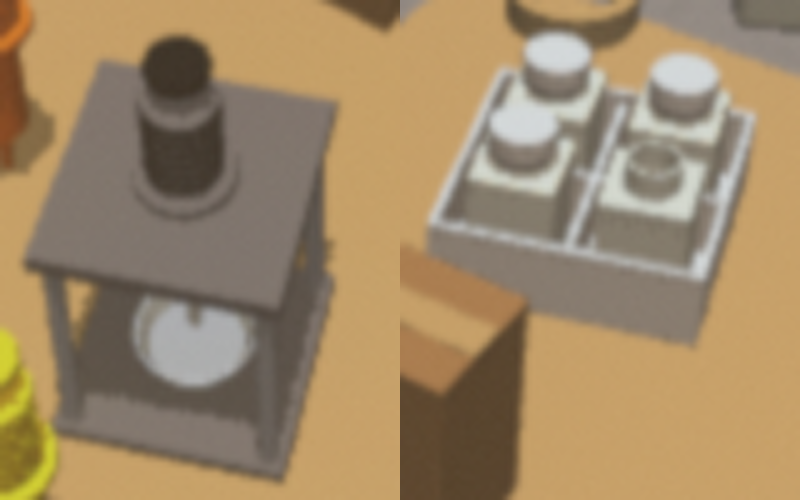

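```bash
cat > h.py <<'E'
import numpy as np
from rig import vision
def ray(n,u,v):
    i=vision.camera_info(n);f=210/np.tan(np.radians(i["vfov"])/2)
    T=i["world_from_camera"];return T[:3,3],T[:3,:3]@np.array([(u-i["cx"])/f,-(v-i["cy"])/f,-1])
def atz(n,u,v,z):
    o,d=ray(n,u,v);return (o+d*(z-o[2])/d[2])
def proj(n,p):
    i=vision.camera_info(n);f=210/np.tan(np.radians(i["vfov"])/2)
    T=i["world_from_camera"];c=T[:3,:3].T@(np.asarray(p)-T[:3,3]);return np.array([i["cx"]-f*c[0]/c[2],i["cy"]+f*c[1]/c[2]])
def tri(m):
    A=0;b=0
    for n,u,v in m:
        o,d=ray(n,u,v);d=d/np.linalg.norm(d);P=np.eye(3)-np.outer(d,d);A=A+P;b=b+P@o
    return np.linalg.solve(A,b)
E
python3 - <<'E'
from h import *
np.set_printoptions(precision=4,suppress=True)
Z=lambda ox,oy,x,y:(ox+(x+.5)/5-.5,oy+(y+.5)/5-.5)
top=[Z(170,220,*p) for p in [(55,105),(228,42),(300,212),(112,283)]]
c=[atz("top",*p,.115) for p in [Z(170,220,55,105),Z(170,220,228,42),Z(170,220,295,213),Z(170,220,112,283)]]
print("plate top",np.mean(c,0),[np.linalg.norm(c[i]-c[i-1]) for i in range(4)],np.array(c)[:,:2].tolist())
c=[atz("side",*p,.115) for p in [Z(225,260,*q) for q in [(103,62),(338,102),(278,305),(26,262)]]]
print("plate side",np.mean(c,0),[np.linalg.norm(c[i]-c[i-1]) for i in range(4)])
print("plunger top z.178",atz("top",*Z(170,220,154,159),.178),"side",atz("side",*Z(225,260,178,62),.178), tri([("top",*Z(170,220,154,159)),("side",*Z(225,260,178,62))]))
a=Z(335,185,167,249);b=Z(295,150,256,158)
print("mouth",atz("top",*a,.084),atz("side",*b,.084),tri([("top",*a),("side",*b)]))
c=[atz("top",*Z(335,185,*q),.045) for q in [(28,82),(285,12),(362,266),(98,340)]]
print("crate top",np.mean(c,0),[np.linalg.norm(c[i]-c[i-1]) for i in range(4)],np.array(c)[:,:2].tolist())
c=[atz("top",*p,.12) for p in [(281,189),(307,189),(307,243),(279,243)]]
print("carton",np.mean(c,0),np.array(c)[:,:2].tolist())
for nm,p in dict(orange=(219,203),yellow=(158,254)).items(): print(nm,atz("top",*p,.1))
for nm,p in dict(funnel=(302,171),jar=(261,169)).items(): print(nm,atz("top",*p,.07))
E
```

```text
plate top [0.4699 0.1936 0.115 ] [np.float64(0.08955180345644322), np.float64(0.08783843670632054), np.float64(0.08854886377399886), np.float64(0.09267160933334176)] [[0.4947466839290775, 0.2511407615004516], [0.527542686972461, 0.16965448567814728], [0.4465234038805974, 0.13392246862135804], [0.41096985424321436, 0.2195026782764743]]
plate side [0.4687 0.1947 0.115 ] [np.float64(0.08996902440268412), np.float64(0.08898028448989727), np.float64(0.08833574463934445), np.float64(0.08765073635472725)]
plunger top z.178 [0.47   0.1918 0.178 ] side [0.469  0.1946 0.178 ] [0.4703 0.1925 0.175 ]
mouth [ 0.5249 -0.2084  0.084 ] [ 0.5237 -0.2111  0.084 ] [ 0.5238 -0.2086  0.0856]
crate top [ 0.5668 -0.2312  0.045 ] [np.float64(0.13878866882479682), np.float64(0.14166057150497288), np.float64(0.1386267884784701), np.float64(0.14398663197562644)] [[0.6125339920839041, -0.1438538129863455], [0.6540529005902196, -0.2792934591596863], [0.5213965928629855, -0.3195388378264581], [0.47906626865128527, -0.1819150977238986]]
carton [ 0.5625 -0.0186  0.12  ] [[0.6271191822109411, 0.013539267888437762], [0.6291600683433615, -0.049887874362444594], [0.49775811831305, -0.052734486931988726], [0.4957811167942192, 0.014608681732890486]]
orange [0.5905 0.1652 0.1   ]
yellow [0.4611 0.3072 0.1   ]
funnel [ 0.6839 -0.0401  0.07  ]
jar [0.6856 0.0655 0.07  ]
```

```bash
cat >> h.py <<'E'
from scipy.spatial.transform import Rotation as Ro
from rig import robot
np.set_printoptions(precision=4,suppress=True)
def to(t,yaw=None):
    o=robot.get_obs();R=Ro.from_quat(o["tool_rot"]);M=R.as_matrix()
    print("t",o["time"],"pos",o["position"],"F",o["ft_force"],"w",o["grip_width"],"q",o["q"])
    y=np.array([0,0,-1.]);z=M[:,2].copy()
    if yaw is not None: z=np.array([np.cos(yaw),np.sin(yaw),0])
    z[2]=0;z/=np.linalg.norm(z);x=np.cross(y,z)
    D=Ro.from_matrix(np.c_[x,y,z]);w=(R.inv()*D).as_rotvec()
    d=M.T@(np.asarray(t)-o["position"])
    print("z dir",M[:,2],"y",M[:,1],"tilt deg",np.degrees(np.arccos(-M[2,1])))
    print("rows shift",d/.5,"turn",w/np.pi,"dist",np.linalg.norm(d),np.degrees(np.linalg.norm(w)))
E
python3 -c "
from h import *
to([.4695,.193,.225])"
```

```text
t 0.1 pos [0.1603 0.6035 0.2357] F [ 0.0002  0.4314 -0.5844] w 0.08720944275773254 q [ 1.1325  0.5284  1.4338 -0.      1.1814 -0.1785]
z dir [ 0.2569  0.9664 -0.0019] y [-0.0008 -0.0017 -1.    ] tilt deg 0.10922543557377094
rows shift [ 0.8086  0.0223 -0.6344] turn [ 0.0006 -0.     -0.0001] dist 0.5140203571819588 0.1092254369661416
```

```bash
python3 -m crank '[[0.08,0,-0.06,0,0,0,-1],[0.17,0,-0.13,0,0,0,-1],[0.26,0,-0.21,0,0,0,-1],[0.36,0,-0.28,0,0,0,-1],[0.46,0,-0.36,0,0,0,-1],[0.55,0,-0.43,0,0,0,-1],[0.64,0,-0.50,0,0,0,-1],[0.72,0,-0.565,0,0,0,-1],[0.78,0.01,-0.612,0,0,0,-1],[0.8086,0.022,-0.6344,0,0,0,-1]]' 20; python3 -m crank '[[0,0,0,0,0,0,-1],[0,0,0,0,0,0,-1]]'
python3 -c "
from h import *
to([.4695,.193,.197])
import cv2
for n in ('side','top'): cv2.imwrite(f'pics/{n}1.png',vision.camera(n))
print(proj('side',[.4695,.193,.178]))"
```

```text
time: 1.35
position: [0.4708, 0.1921, 0.2252]
tool_rot: [-0.701, 0.092, -0.093, 0.701]
ft_force: [-0.2, 1.1, 0.5]
grip_width: 0.0014
time: 1.6
position: [0.4686, 0.1946, 0.2253]
tool_rot: [-0.701, 0.092, -0.091, 0.701]
ft_force: [0.1, 0.4, 0.8]
grip_width: 0.0002
t 1.6 pos [0.4686 0.1946 0.2253] F [0.0853 0.4314 0.7877] w 0.00022354932190582784 q [ 0.1726  0.3859  1.7354  0.0007  1.0217 -1.1397]
z dir [ 0.2559  0.9667 -0.0001] y [-0.0015  0.0003 -1.    ] tilt deg 0.08583605474545
rows shift [ 0.0026  0.0567 -0.0026] turn [ 0.     -0.     -0.0005] dist 0.028390899596948176 0.0858360547878538
[260.5381 271.2723]
```

View pics/side1.png

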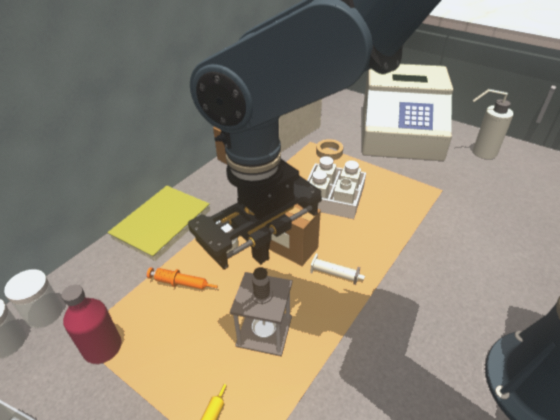

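Both look-alikes, orange at (180,280) and yellow at (213,405), are now lying down. The tool was never near them, so I'll check the top view to see why.

View pics/top1.png

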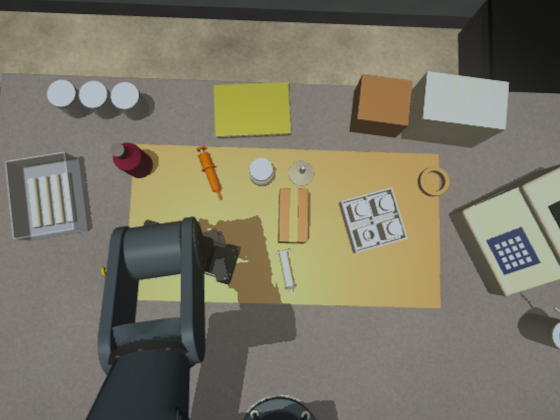

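Run:
```python
import cv2,numpy as np
s=cv2.imread("pics/side0.png");r=cv2.imread("pics/side1.png")
z=lambda im,x0,y0,w,h,k:cv2.resize(im[y0:y0+h,x0:x0+w],None,fx=k,fy=k,interpolation=cv2.INTER_CUBIC)
cv2.imwrite("pics/z1.png",np.hstack([z(s,195,230,60,150,4),z(r,210,190,120,150,4)]))
```

```text
(no output)
```

View pics/z1.png

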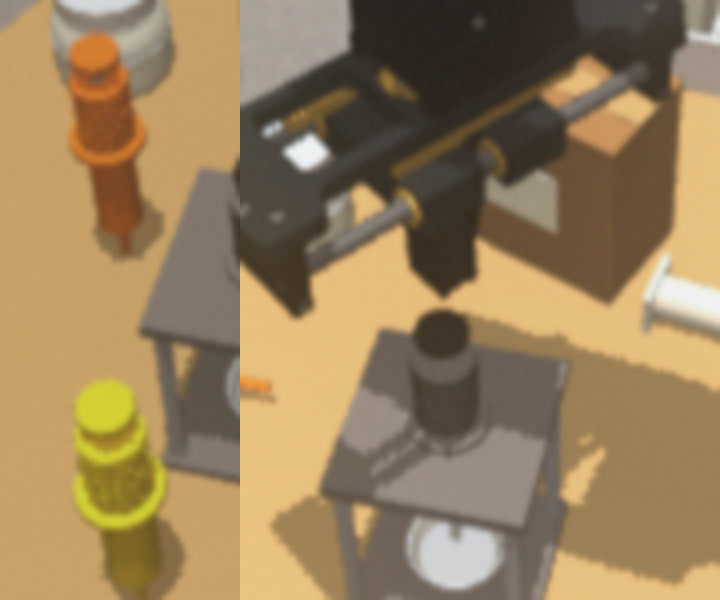

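The look-alikes had been standing on their thin nozzles and tipped over by themselves, which isn't something I can change. They're clear of my path. Next I'll press the plunger.

```bash
python3 -m crank '[[0.0026,0.03,-0.0026,0,0,0,-1],[0.0026,0.0567,-0.0026,0,0,0,-1],[0.0026,0.0567,-0.0026,0,0,0,-1]]'; python3 -c "
from h import *
to([.4695,.193,.182])"
```

```text
time: 2.08
position: [0.4693, 0.1919, 0.1955]
tool_rot: [0.702, -0.093, 0.09, -0.701]
ft_force: [-0.1, -0.2, -0.2]
grip_width: 0.0003
t 2.075 pos [0.4693 0.1919 0.1955] F [-0.1451 -0.1706 -0.1781] w 0.0002900825876295837 q [ 0.1675  0.4299  1.766   0.      0.9498 -1.1437]
z dir [ 0.2566  0.9665 -0.0017] y [-0.004  -0.0007 -1.    ] tilt deg 0.23443903219341178
rows shift [-0.      0.027   0.0022] turn [ 0.0005 -0.     -0.0012] dist 0.013528491646606756 0.23443910187317413
```

```bash
python3 -m crank '[[0,0.008,0,0,0,0,-1],[0,0.016,0,0,0,0,-1],[0,0.022,0,0,0,0,-1],[0,0.027,0,0,0,0,-1],[0,0.027,0,0,0,0,-1]]'; python3 -c "
from h import *
to([.4695,.193,.178])"
```

```text
time: 2.7
position: [0.471, 0.1921, 0.1839]
tool_rot: [-0.701, 0.091, -0.092, 0.701]
ft_force: [-0.0, 0.2, 4.7]
grip_width: 0.0007
t 2.7 pos [0.471  0.1921 0.1839] F [-0.0396  0.2364  4.6798] w 0.0006727560071423611 q [ 0.1672  0.4478  1.7768  0.0001  0.9162 -1.1438]
z dir [0.2569 0.9664 0.0004] y [ 0.0007  0.0002 -1.    ] tilt deg 0.04407171098121161
rows shift [-0.0033  0.0119  0.001 ] turn [-0.0001 -0.      0.0002] dist 0.006193257110895466 0.04407171157049611
```

```bash
python3 -m crank '[[-0.001,0.004,0,0,0,0,-1],[-0.001,0.008,0,0,0,0,-1],[-0.001,0.01,0,0,0,0,-1],[-0.001,0.01,0,0,0,0,-1]]'; python3 -c "
from h import *
to([.4695,.193,.178])"
```

```text
time: 3.2
position: [0.471, 0.1921, 0.1803]
tool_rot: [-0.701, 0.091, -0.092, 0.701]
ft_force: [-2.5, -0.9, 13.3]
grip_width: 0.0001
t 3.2 pos [0.471  0.1921 0.1803] F [-2.4736 -0.8863 13.3436] w 8.311047792156361e-05 q [ 0.1675  0.4531  1.7812 -0.0006  0.9049 -1.1434]
z dir [0.2566 0.9665 0.0006] y [ 0.0024 -0.0001 -1.    ] tilt deg 0.1367520573900625
rows shift [-0.0033  0.0045  0.001 ] turn [-0.0002 -0.      0.0007] dist 0.002855659922937319 0.13675206232828743
```

13.3 N at TCP z = 0.180 m matches the predicted stop. I'll push slightly further, hold, and then release.

```bash
python3 -m crank '[[0,0.001,0,0,0,0,-1],[0,0.001,0,0,0,0,-1],[0,0.001,0,0,0,0,-1],[0,0.001,0,0,0,0,-1],[0,0.001,0,0,0,0,-1],[0,0.001,0,0,0,0,-1]]'; python3 -m crank '[[0,-0.01,0,0,0,0,-1],[0,-0.03,0,0,0,0,-1],[0,-0.06,0,0,0,0,-1],[0,-0.1,0,0,0,0,-1],[0,-0.12,0,0,0,0,1],[0,-0.12,0,0,0,0,1],[0,-0.12,0,0,0,0,1],[0,-0.12,0,0,0,0,1]]'; python3 -c "
from h import *
import cv2
cv2.imwrite('pics/side2.png',vision.camera('side'))
to([.4695,.193,.142])"
```

```text
time: 3.95
position: [0.4711, 0.1921, 0.1802]
tool_rot: [-0.701, 0.091, -0.092, 0.701]
ft_force: [-2.4, -1.0, 16.3]
grip_width: 0.0006
time: 4.95
position: [0.4697, 0.192, 0.2374]
tool_rot: [0.701, -0.092, 0.091, -0.701]
ft_force: [-0.1, 0.4, 0.5]
grip_width: 0.0324
t 5.0 pos [0.4698 0.1921 0.2375] F [ 0.3297  0.9851 -0.2267] w 0.03667045685348724 q [ 0.1676  0.3695  1.7209 -0.      1.0527 -1.1434]
z dir [ 0.2569  0.9664 -0.0006] y [-0.0015 -0.0002 -1.    ] tilt deg 0.08573550055317397
rows shift [-0.0008  0.191   0.0018] turn [ 0.0002 -0.     -0.0004] dist 0.09552674575385438 0.08573550396835403
```

View pics/side2.png

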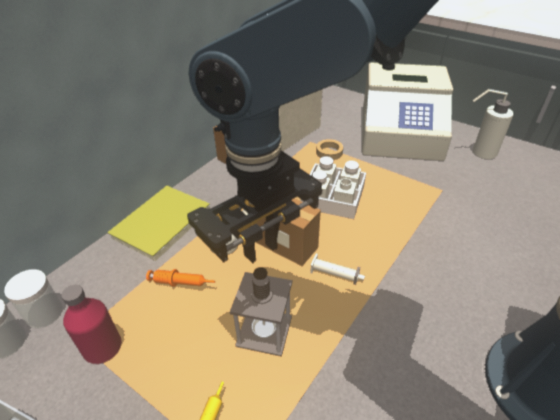

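```bash
python3 -m crank '[[0,0,0,0,0,0,1],[0,0,0,0,0,0,1],[0,0,0,0,0,0,1],[0,0,0,0,0,0,1],[0,0,0,0,0,0,1],[0,0,0,0,0,0,1]]';python3 -m crank '[[-0.0008,0.03,0.0018,0,0,0,1],[-0.0008,0.07,0.0018,0,0,0,1],[-0.0008,0.11,0.0018,0,0,0,1],[-0.0008,0.15,0.0018,0,0,0,1],[-0.0008,0.18,0.0018,0,0,0,1],[-0.0008,0.191,0.0018,0,0,0,1],[-0.0008,0.191,0.0018,0,0,0,1]]'; python3 -c "
from h import *
import cv2
cv2.imwrite('pics/side3.png',vision.camera('side'))
to([.4695,.193,.142])"
```

```text
time: 5.75
position: [0.4702, 0.1921, 0.2382]
tool_rot: [-0.701, 0.092, -0.092, 0.701]
ft_force: [0.4, 0.5, 0.4]
grip_width: 0.0858
time: 6.62
position: [0.4701, 0.1931, 0.1426]
tool_rot: [0.701, -0.092, 0.092, -0.701]
ft_force: [0.5, 0.1, 0.8]
grip_width: 0.087
t 6.675 pos [0.4704 0.1932 0.143 ] F [0.2212 0.455  0.0295] w 0.08660526885405594 q [ 0.1697  0.5143  1.8123 -0.      0.8143 -1.1414]
z dir [0.2568 0.9665 0.0002] y [ 0.0007  0.0001 -1.    ] tilt deg 0.03767586767053602
rows shift [-0.0016  0.0019 -0.0008] turn [-0.0001 -0.      0.0002] dist 0.001327830943913556 0.03767586791199932
```

View pics/side3.png

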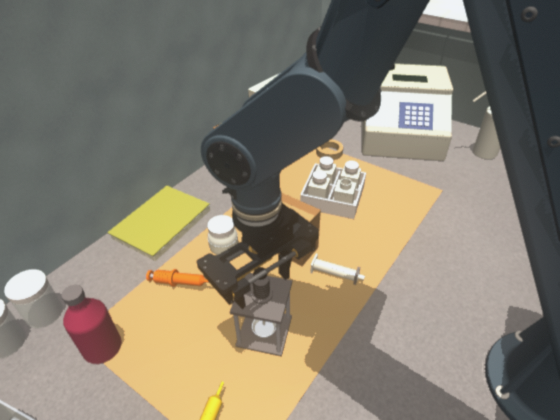

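```bash
python3 -m crank '[[0,0,0,0,0,0,-1],[0,0,0,0,0,0,-1],[0,0,0,0,0,0,-1],[0,0,0,0,0,0,-1],[0,0,0,0,0,0,-1],[0,0,0,0,0,0,-1],[0,0,0,0,0,0,-1],[0,0,0,0,0,0,-1],[0,0,0,0,0,0,-1],[0,0,0,0,0,0,-1]]' 25; python3 -c "
from h import *
to([.4695,.193,.262])"
```

```text
time: 7.92
position: [0.4705, 0.1938, 0.1429]
tool_rot: [-0.701, 0.091, -0.092, 0.702]
ft_force: [1.4, 5.2, 1.4]
grip_width: 0.0269
t 7.925 pos [0.4705 0.1938 0.1429] F [1.3726 5.23   1.4062] w 0.02689843556621901 q [ 0.1701  0.5145  1.8122  0.0016  0.8134 -1.1414]
z dir [0.2574 0.9663 0.0016] y [ 0.0013  0.0014 -1.    ] tilt deg 0.10666914666594907
rows shift [-0.0014 -0.2382 -0.0017] turn [-0.0005 -0.      0.0003] dist 0.11910851867071245 0.10666915458847646
```

```bash
python3 -m crank '[[0,0,0.002,0,0,0,-1],[0,-0.01,0.002,0,0,0,-1],[0,-0.03,0.002,0,0,0,-1],[0,-0.07,0.002,0,0,0,-1],[0,-0.12,0.002,0,0,0,-1],[0,-0.17,0.002,0,0,0,-1],[0,-0.22,0.002,0,0,0,-1],[0,-0.26,0.002,0,0,0,-1],[0,-0.28,0.002,0,0,0,-1],[0,-0.28,0.002,0,0,0,-1]]' 30; python3 -c "
from h import *
import cv2
for n in ('side','top'): cv2.imwrite(f'pics/{n}4.png',vision.camera(n))
to([.5243,-.2095,.283])
p=robot.get_obs()['position']
for dz in (-.113,.04): print(proj('side',p+[0,0,dz]))"
```

```text
time: 9.18
position: [0.4702, 0.1936, 0.2833]
tool_rot: [0.701, -0.091, 0.092, -0.701]
ft_force: [-0.5, 0.3, -0.9]
grip_width: 0.0275
t 9.275 pos [0.4696 0.1937 0.282 ] F [-0.1354 -0.2837 -2.7416] w 0.027375479938514923 q [ 0.1712  0.3143  1.6637 -0.0005  1.1656 -1.1396]
z dir [ 0.2569  0.9664 -0.0013] y [-0.0019 -0.0008 -1.    ] tilt deg 0.119931763844526
rows shift [ 0.313  -0.0015 -0.7512] turn [ 0.0004 -0.     -0.0005] dist 0.4068868912996205 0.11993177926406619
[260.4981 274.9764]
[255.8133 206.6994]
```

View pics/side4.png

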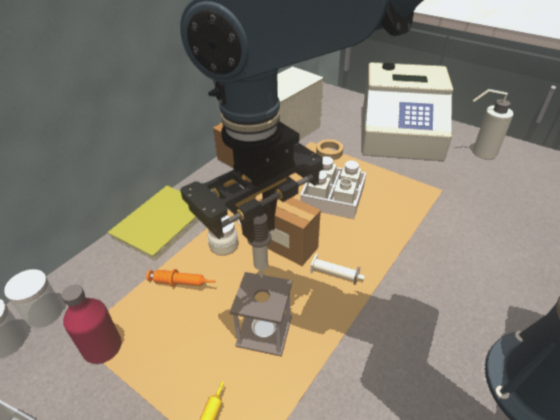

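The syringe is out of the stand, upright, with the nozzle at (261,275) against a predicted (260.5,275). I'll carry it across now.

```bash
python3 -m crank '[[0.008,0,-0.02,0,0,0,-1],[0.026,0,-0.06,0,0,0,-1],[0.05,0,-0.12,0,0,0,-1],[0.08,0,-0.19,0,0,0,-1],[0.112,0,-0.27,0,0,0,-1],[0.146,0,-0.35,0,0,0,-1],[0.179,0,-0.43,0,0,0,-1],[0.208,0,-0.50,0,0,0,-1],[0.237,0,-0.57,0,0,0,-1],[0.262,0,-0.63,0,0,0,-1]]'; python3 -c "
from h import *
to([.5243,-.2095,.283])"
```

```text
time: 10.52
position: [0.5154, -0.1461, 0.2818]
tool_rot: [-0.701, 0.093, -0.091, 0.701]
ft_force: [0.5, -0.6, -0.8]
grip_width: 0.0273
t 10.525 pos [ 0.5154 -0.1461  0.2818] F [ 0.4917 -0.6119 -0.7946] w 0.02727205245309244 q [-0.4846  0.3544  1.5999 -0.0006  1.189  -1.7944]
z dir [ 0.2579  0.9662 -0.0001] y [-0.0017  0.0003 -1.    ] tilt deg 0.1002621585860076
rows shift [ 0.0499 -0.0024 -0.118 ] turn [ 0.     -0.     -0.0006] dist 0.06404938883403173 0.10026215882498375
```

```bash
python3 -m crank '[[0.018,0,-0.043,0,0,0,-1],[0.033,0,-0.08,0,0,0,-1],[0.044,0,-0.104,0,0,0,-1],[0.05,0,-0.118,0,0,0,-1],[0.05,0,-0.118,0,0,0,-1],[0.05,0,-0.118,0,0,0,-1]]'; python3 -c "
from h import *
import cv2
for n in ('side','top'): cv2.imwrite(f'pics/{n}5.png',vision.camera(n))
to([.5243,-.2095,.24])
p=robot.get_obs()['position']
print(proj('side',p+[0,0,-.113]),proj('side',[.5243,-.2095,.084]))
a=cv2.imread('pics/side5.png')[110:230,270:410];b=cv2.imread('pics/top5.png')[180:280,330:420]
cv2.imwrite('pics/z5.png',cv2.resize(a,None,fx=5,fy=5,interpolation=2))
"
```

```text
time: 11.28
position: [0.5248, -0.2066, 0.2827]
tool_rot: [-0.701, 0.091, -0.091, 0.701]
ft_force: [0.5, -0.3, -2.1]
grip_width: 0.027
t 11.375 pos [ 0.5249 -0.2067  0.2828] F [ 0.2921  0.8389 -1.7119] w 0.027003739663759675 q [-0.5733  0.3935  1.5319  0.0001  1.2165 -1.8852]
z dir [0.256  0.9667 0.0002] y [-0.0002  0.0003 -1.    ] tilt deg 0.019465150496894876
rows shift [ 0.0003  0.0855 -0.0058] turn [-0.0001  0.     -0.0001] dist 0.04286912875517943 0.019465150573947772
[347.7997 152.5351] [345.286  181.4428]
```

View pics/z5.png

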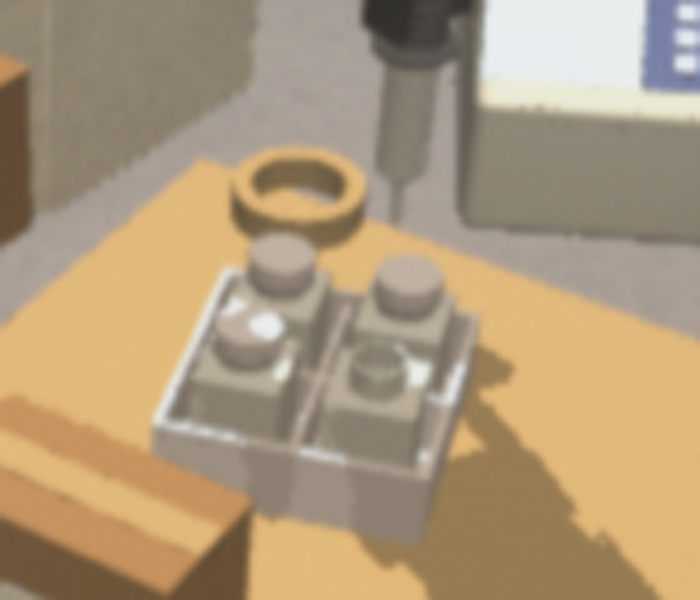

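View pics/top5.png

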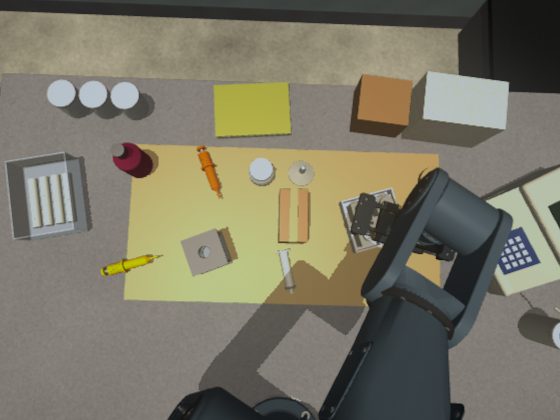

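```bash
python3 -m crank '[[0,0.01,-0.001,0,0,0,-1],[0,0.04,-0.003,0,0,0,-1],[0,0.075,-0.005,0,0,0,-1],[0,0.10,-0.0058,0,0,0,-1],[0,0.10,-0.0058,0,0,0,-1],[0,0.10,-0.0058,0,0,0,-1]]'; python3 -c "
from h import *
import cv2
cv2.imwrite('pics/side6.png',vision.camera('side'))
to([.5243,-.2095,.212])
p=robot.get_obs()['position']
print(proj('side',p+[0,0,-.118]),proj('side',[.5243,-.2095,.084]))
a=cv2.imread('pics/side6.png')[130:210,310:390]
cv2.imwrite('pics/z6.png',cv2.resize(a,None,fx=7,fy=7,interpolation=2))
"
```

```text
time: 12.12
position: [0.5245, -0.2104, 0.2329]
tool_rot: [0.701, -0.091, 0.092, -0.701]
ft_force: [0.4, 0.5, -0.6]
grip_width: 0.0275
t 12.175 pos [ 0.5247 -0.2105  0.2332] F [ 0.0863  0.1439 -1.5896] w 0.027287521218617484 q [-0.5792  0.4507  1.5891  0.      1.1005 -1.8902]
z dir [ 0.2569  0.9664 -0.0004] y [ 0.001  -0.0006 -1.    ] tilt deg 0.069031209029761
rows shift [-0.0013  0.0423  0.0017] turn [0.0001 0.     0.0004] dist 0.021195091691288734 0.06903121002126347
[346.5157 170.8863] [345.286  181.4428]
```

View pics/z6.png

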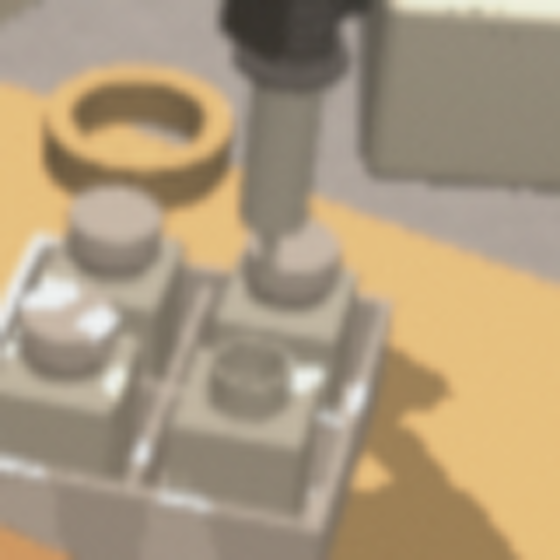

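```bash
python3 -c "
from h import *
p=robot.get_obs()['position']
n=atz('side',347.6,170.6,p[2]-.118);m=atz('side',345.6,181.4,.084)
print('noz',n,'fk',p,'mouth',m,'want TCP',m-n+p)
a=np.array
for zz in [p[2]-.118]: print(proj('side',a([m[0],m[1],.094])), proj('side',a([m[0],m[1],.115])))
"
```

```text
noz [ 0.5231 -0.213   0.1152] fk [ 0.5247 -0.2105  0.2332] mouth [ 0.5238 -0.2101  0.084 ] want TCP [ 0.5253 -0.2076  0.202 ]
[345.9717 178.1416] [346.7683 171.159 ]
```

```bash
python3 -c "
from h import *
to([.525,-.208,.212])"
```

```text
t 12.175 pos [ 0.5247 -0.2105  0.2332] F [ 0.0863  0.1439 -1.5896] w 0.027287521218617484 q [-0.5792  0.4507  1.5891  0.      1.1005 -1.8902]
z dir [ 0.2569  0.9664 -0.0004] y [ 0.001  -0.0006 -1.    ] tilt deg 0.069031209029761
rows shift [-0.0007  0.0423  0.005 ] turn [0.0001 0.     0.0004] dist 0.02131655158328002 0.06903121002126347
```

```bash
python3 -m crank '[[-0.0007,0,0.003,0,0,0,-1],[-0.0007,0.005,0.005,0,0,0,-1],[-0.0007,0.015,0.005,0,0,0,-1],[-0.0007,0.027,0.005,0,0,0,-1],[-0.0007,0.037,0.005,0,0,0,-1],[-0.0007,0.0415,0.005,0,0,0,-1],[-0.0007,0.0415,0.005,0,0,0,-1],[-0.0007,0.0415,0.005,0,0,0,-1]]'; python3 -c "
from h import *
import cv2
cv2.imwrite('pics/side7.png',vision.camera('side'))
to([.525,-.208,.212])
p=robot.get_obs()['position']
print(proj('side',p+[0,0,-.118]),proj('side',[.525,-.208,.084]))
a=cv2.imread('pics/side7.png')[130:210,310:390]
cv2.imwrite('pics/z7.png',cv2.resize(a,None,fx=7,fy=7,interpolation=2))
"
```

```text
time: 13.18
position: [0.5247, -0.2079, 0.2121]
tool_rot: [0.701, -0.092, 0.092, -0.701]
ft_force: [0.1, -0.1, -1.1]
grip_width: 0.0274
t 13.225 pos [ 0.5247 -0.2078  0.2121] F [ 0.2111 -0.0269 -1.3298] w 0.02726008075630375 q [-0.5751  0.4761  1.6131 -0.      1.0519 -1.8861]
z dir [ 0.2569  0.9664 -0.0002] y [ 0.0004 -0.0003 -1.    ] tilt deg 0.027785360597916968
rows shift [ 0.0007  0.0003 -0.0001] turn [0.0001 0.     0.0001] dist 0.00038036211085222505 0.027785360734169828
[345.1861 178.4241] [344.7308 181.6544]
```

View pics/z7.png

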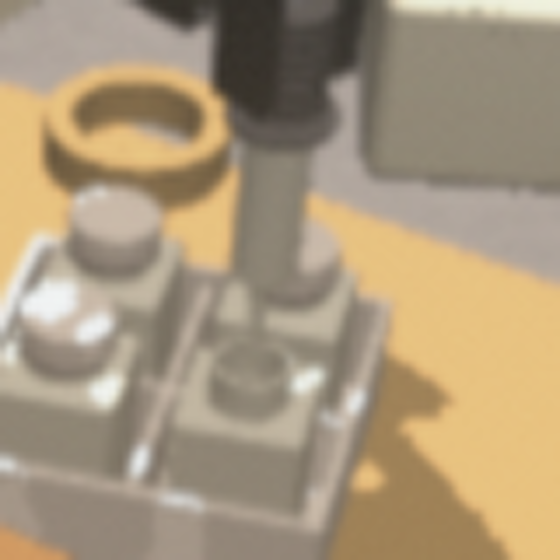

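View pics/side7.png

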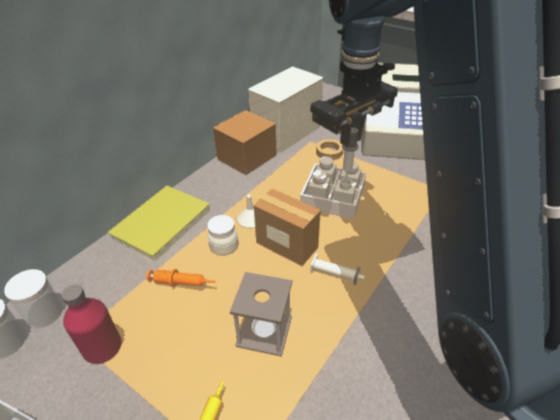

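```bash
python3 -c "
import cv2,numpy as np
a=cv2.imread('pics/side7.png')[150:200,325:375].astype(float);b=cv2.imread('pics/side5.png')[150:200,325:375].astype(float)
d=np.clip(np.abs(a-b)*6,0,255).astype('uint8');e=cv2.convertScaleAbs(a,alpha=1.8,beta=-110)
k=lambda i:cv2.resize(i,None,fx=8,fy=8,interpolation=0)
cv2.imwrite('pics/z8.png',np.hstack([k(d),k(e)]))"
```

```text
(no output)
```

View pics/z8.png

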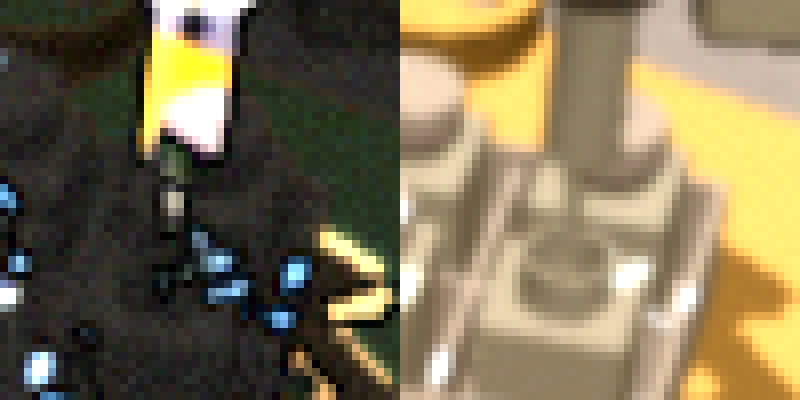

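The nozzle axis is within about 1–2 mm of the mouth centre, and the gap is about 1 cm. Now I'll settle, check it's still, and hand in.

```bash
python3 -m crank '[[0,0,0,0,0,0,-1],[0,0,0,0,0,0,-1],[0,0,0,0,0,0,-1],[0,0,0,0,0,0,-1]]'; python3 -c "
from rig import robot
o=robot.get_obs();print(o['position'],abs(o['joint_velocities']).max(),o['grip_width'])
print(robot.hand_in())"
```

```text
time: 13.72
position: [0.5246, -0.2077, 0.212]
tool_rot: [0.701, -0.092, 0.092, -0.701]
ft_force: [-0.0, 1.0, -1.5]
grip_width: 0.0271
[ 0.52456256 -0.20774502  0.21197551] 0.0007263239600114042 0.02708818746122475
the job is handed in; nothing more can be done
None
```

I primed the syringe, carried it over the carton and handed the job in at 13.7 s. It was held upright and still, with the nozzle about 1 cm above the open bottle's mouth.

- **Priming:** I pushed the plunger to its stop. The stop showed as TCP z = 0.180 m, where predicted, with 13–16 N against the spring's 6 N. I held it there about 0.75 s and let it spring back.
- **Carry:** I gripped the collar at 30 N and lifted it straight out of the stand. The nozzle crossed at about 0.165 m; the carton is 0.12 m high.
- **Last checks:** The tool tilt was under 0.1°, the arm was not moving, and the grip held at 27 mm. By tool position and the side view, the nozzle is about 10 mm above the mouth and within 1–2 mm of its centre.
- **Camera disagreement:** The two cameras differed by about 3 mm on the mouth's position. The side camera also showed the nozzle about 2–3 mm off the arm's own reading. Measuring nozzle against mouth in the side view agreed with the top view to about 1 mm, so I used that.
- **Not confirmed by picture:** The gripper hid the nozzle from the top camera. I didn't check the plunger in a picture after the grasp; nothing had touched it since it sprang back.
- **Look-alikes fell over:** The orange and yellow look-alikes stood on their thin nozzles at the start and were lying down after my first move. The gripper passed well above them, so I believe they tipped over on their own.

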